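# Take the stop-lipped sliding lid off the spares box

### The arm

A 6-joint arm with a two-finger parallel gripper is mounted at the origin on a cart in front of the work surface, level with it; the furniture and walls round the work are solid. World frame = base frame: x ahead of the robot, y to its left, z up, the work surface at z = 0. Lengths are in m, angles in rad, forces in N, time in s.
With the tool pointing down it reaches from about 0.425 to 0.95 m from the base axis. Payload 3.5 kg.
Tool frame: the origin (TCP) lies at the very end of the fingers, on their centre line; the grasp point (between the pads) lies 19 mm behind it; y points along the fingers, z is the direction in which the jaws open and shut, and the axes are right-handed (so a half turn about y gives the same grasp; the last joint's range is limited). The gripper opens to 85 mm and grips with 20 to 120 N. Pads are 22 mm wide; open, the fingers measure 114 mm over their backs; the gripper's body (76 mm by 85 mm) begins 54 mm behind the grasp point. The pads swing forward as they close: fully open they stand 13 mm farther back than shut.
Start: joints at [1.081, 0.286, 1.577, -0, 1.279, -0.15], TCP at [0.225, 0.636, 0.231] pointing down, gripper open.
Joint ranges: [-2.77, 2.77], [-0.9, 2.22], [0.21, 2.48], [-1.53, 4.67], [0.24, 2.81], [-2.84, 2.84]. Speed limits (rad/s): [2.79, 2.79, 3.14, 3.14, 3.14, 3.14].

### API

Orientations are given as a unit quaternion [x, y, z, w].
In Python, from plant import ctrl, cams gives the robot as it stands.
- The arm moves only by the tool play_rows, never from a script. Its argument "steps" is a list of rows, each an object of numbers: "claw": the finger opening in cm, from 0 to 8.54; "tx", "ty", "tz": the shift along the tool's x, y, z in cm; "ax", "ay", "az": the turn, a rotation vector about the tool's x, y, z in degrees. A call has 1 to 12 rows; each row is the pose to reach, as a shift and turn from the pose commanded when the call began, along the tool's axes at that moment; what a row does not reach only later rows make up. A row lasts 1/12 s, in which the tool goes at most 41.7 mm and 7.16 degrees, less where a joint would pass 70% of its speed; a pose out of reach is approached as far as the arm can. A call with a gripper value outside its range is refused whole. The fingers move at their own pace and stop on an object; "grip_force" is the grip in N (left out, the last holds). Time passes only in rows, so rows that repeat a pose let the fingers close. It gives the time, the measured TCP pose, the force and the opening at its end, in the units of the state.
- ctrl.get_state(): the state, without advancing time (a new reading comes with each control period).
- cams.read_camera(name): name is "scene" or "top" or "wrist"; returns (picture, depth): 400x640x3 uint8, blue, green, red; 400x640 float32, m along the optical axis (not along the pixel's ray), 0 where there is no reading.
- cams.camera_model(name): a dict with "intrinsics" (3x3 intrinsics, pixels), "rvec" (rotation vector, rad) and "tvec" (3), from world to camera coordinates, as OpenCV has them; the wrist camera has in their place "tool_from_camera" (4x4, takes a point from camera to tool coordinates, whose origin is the TCP and whose axes are the tool frame's). Camera axes: x right, y down, z forward; pixel columns grow to the right and rows downward; lengths in m; the calibration is good to about 2 mm. A picture is of the moment at which its call begins: read the wrist's pose just before it. camera_model takes no time and is no camera call.
- ctrl.sign_off(): hands the job in, once; it reports no verdict.
The state is a dict: "time": time; "qpos": joint angles; "dq": joint speeds; "joint_efforts": joint torques, N m; "eef_pos": TCP position; "tcp_rot": TCP orientation; "contact_force": force on the tool from outside, world axes, zero at the start; "wrist_torque": the same for the moment, N m; "opening": opening from 0.0 (shut) to 1.0 (fully open).
Only numpy, scipy, OpenCV 4.12 (cv2) and the standard library are available. Lean on these libraries where they do the work, as an engineer would, in place of code of your own. Each camera call takes 0.05 s, during which the arm holds its last target.

### The job

Open the spares box that has the orange lid: raise the lid's pull end over the box's stop lip, slide the lid out of its grooves, and lay it flat, pull upward, in the middle of the green mat. Leave the blue lid on its box as it is.

Things in the scene. Friction and masses are not known exactly. Their poses are not given: they have to be found in the camera images.
- orange_lid_centre (a point): Centre of the loose orange lid's plate, 132 (x) x 72 (y) x 6 mm, 0.08 kg, z up. Upright pull with black grip lines: 14 (x) x 36 (y) mm, 36 mm high above the plate, its middle 36 mm to -x of this point; the lid's -x end is the pull end. Shut, it lies level on its box's ledges, axes along the box's, 4 mm play at each side, 3 mm at each end.
- orange_box: Grey box under the orange lid, fixed, 150 (x) x 92 (y) x 67 mm; origin: centre of underside. Ledges 46 mm up carry the lid. Stop lip: top of the -x end wall, 51 mm up (5 mm above the lid's under side). Groove roofs, underside 62 mm up, cover only the lid's far part, x > +10 mm, 12 mm in over each side. Raised 8 mm, level or by its end, the lid passes the lip; slid 65 mm to -x it is out.
- blue_lid_centre (a point): The same point of the blue lid, which is alike but for its colour and shuts a second, equal grey box. To be left alone.
- mat: Flat green bench mat with a white grid and a black edge, fixed, 150 (x) x 180 (y) x 4 mm; origin at the centre of its underside, z up.

How it is judged:
On the way:
1. the orange lid's pull end has passed over the lip while its far end is still in the grooves (x of orange_lid_centre in the frame of orange_box between -0.06 and -0.02 m and z of orange_lid_centre in the frame of orange_box between 0.049 and 0.08 m), for 0.02 s.
At the end, for the whole second after the job is handed in: The orange lid lies flat on the mat (within 0.1 rad, pull upward, plate no higher than 15 mm), its centre within 50 mm of the mat's centre; the blue lid is within 15 mm of where it was (horizontal distance between orange_lid_centre and mat below 0.05 m and height (world z) of orange_lid_centre below 0.015 m and angle between orange_lid_centre's own z axis and vertical below 0.1 rad and distance of blue_lid_centre from where it was at the start of the episode below 0.015 m); the robot touches nothing.
It fails at once if the blue lid is opened or shifted by more than 15 mm (distance of blue_lid_centre from where it was at the start of the episode above 0.015 m).
It also fails if it takes over 40 s, if anything falls off the work surface, if the arm or the gripper's body presses on something with over 40 N, if the wrist force passes 120 N, or if a joint passes its speed limit or range.

## Working session

There is one attempt and no reset: what is moved stays moved. The work goes in short steps, Python scripts to look and compute and a tool call to move; the robot and the scene stay as the last step left them, time stands still between calls to the robot, and variables do not carry over. Pictures are saved under pics/ and viewed, and the job is handed in when it is done.

Besides the shell and the picture viewer there is one more tool, called after ">>>" as name([rows], argument=value, ...), one row to a line, values as JSON. play_rows: Moves the arm, as the interface text tells. Its arguments: {"type":"object","properties":{"steps":{"type":"array","items":{"type":"object","properties":{"claw":{"type":"number"},"tx":{"type":"number"},"ty":{"type":"number"},"tz":{"type":"number"},"ax":{"type":"number"},"ay":{"type":"number"},"az":{"type":"number"}}}},"grip_force":{"type":"number"}},"required":["steps"]}

```bash
ls; mkdir -p pics; python3 - <<'E'
from plant import ctrl,cams
import cv2,numpy as np
s=ctrl.get_state();print(s)
for n in ["scene","top"]:
    im,d=cams.read_camera(n);cv2.imwrite(f"pics/{n}0.png",im);np.savez(f"{n}0.npz",im=im,d=d)
    print(cams.camera_model(n))
print(cams.camera_model("wrist"))
E
```

```text
pics
{'time': 0.0, 'qpos': array([ 1.08098791e+00,  2.87194997e-01,  1.57818023e+00, -6.53780260e-06,
        1.27856987e+00, -1.49989415e-01]), 'dq': array([ 1.00219825e-03, -2.48913067e-04, -7.79402809e-04, -5.37054295e-04,
        9.18739341e-05,  1.19096197e-03]), 'joint_efforts': array([ 6.96307179e-04, -4.05990243e+01, -2.92621851e+01, -1.64907219e-04,
        5.86780894e-03, -1.08936706e-05]), 'eef_pos': array([0.22464551, 0.6358305 , 0.22992586]), 'tcp_rot': array([ 0.69771434, -0.11982562,  0.11930672, -0.69613391]), 'contact_force': array([0.57881607, 0.26558036, 0.81290898]), 'wrist_torque': array([-0.01332141,  0.04328459, -0.05518066]), 'opening': 0.9997657540085542}
{'intrinsics': array([[434.97398934,   0.        , 313.00543748],
       [  0.        , 434.97398934, 197.34499324],
       [  0.        ,   0.        ,   1.        ]]), 'rvec': array([ 2.17608691, -1.03689773,  0.42308037]), 'tvec': array([-0.03919269,  0.4485364 ,  0.45858657])}
{'intrinsics': array([[405.36138807,   0.        , 317.86931576],
       [  0.        , 405.36138807, 200.5986113 ],
       [  0.        ,   0.        ,   1.        ]]), 'rvec': array([ 2.16981247, -2.20180658,  0.07812471]), 'tvec': array([0.34445884, 0.49363458, 0.87820108])}
{'intrinsics': array([[291.85576745,   0.        , 318.78226891],
       [  0.        , 291.85576745, 197.69311287],
       [  0.        ,   0.        ,   1.        ]]), 'tool_from_camera': array([[ 4.41602188e-04,  9.58021147e-01,  2.86697204e-01,
        -7.28824223e-02],
       [-1.11959045e-03, -2.86696578e-01,  9.58020782e-01,
        -1.42220475e-01],
       [ 9.99999276e-01, -7.44047524e-04,  9.45985488e-04,
        -4.75796128e-05],
       [ 0.00000000e+00,  0.00000000e+00,  0.00000000e+00,
         1.00000000e+00]])}
```

View pics/scene0.png

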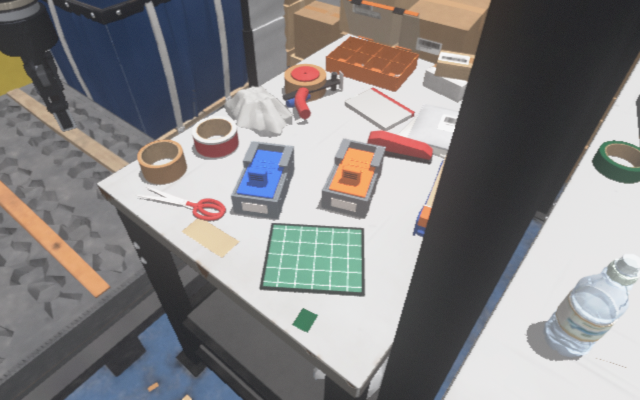

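View pics/top0.png

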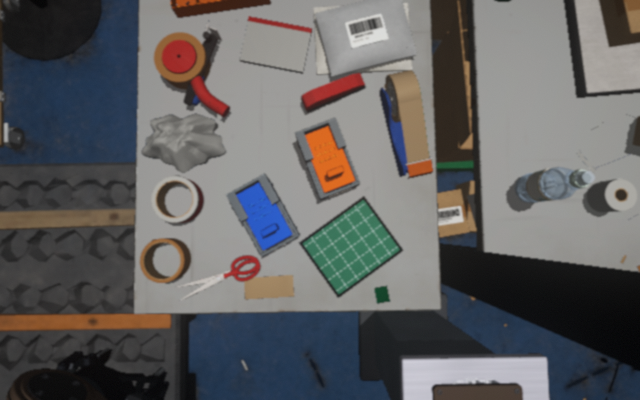

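The scene view shows the orange box at about (353,178), the blue box at (264,178) and the mat at (314,258). In the top view they are at (328,160), (263,215) and (351,247), and both pulls face the image bottom. Next I'll measure them.

```bash
cat > h.py <<'E'
import cv2,numpy as np
from plant import ctrl,cams
from scipy.spatial.transform import Rotation as R
def world(n,d):
    m=cams.camera_model(n);K=m["intrinsics"];Rm=cv2.Rodrigues(m["rvec"])[0];t=m["tvec"]
    v,u=np.mgrid[0:d.shape[0],0:d.shape[1]]
    P=np.stack([(u-K[0,2])/K[0,0]*d,(v-K[1,2])/K[1,1]*d,d],-1)
    return (P-t)@Rm
def ray(n,uv,z):
    m=cams.camera_model(n);K=m["intrinsics"];Rm=cv2.Rodrigues(m["rvec"])[0];t=m["tvec"]
    uv=np.atleast_2d(uv);r=np.c_[(uv-K[:2,2])/K[0,0],np.ones(len(uv))]@Rm;c=-Rm.T@t
    return c+r*((z-c[2])/r[:,2])[:,None]
def masks(im):
    h=cv2.cvtColor(im,cv2.COLOR_BGR2HSV);H,S,V=[h[...,i].astype(int) for i in range(3)]
    return dict(orange=(H>=7)&(H<=17)&(S>190)&(V>90),blue=(H>105)&(H<125)&(S>170),green=(H>65)&(H<95)&(S>90))
def biggest(m,x0,y0,x1,y1):
    k=np.zeros(m.shape,np.uint8);k[y0:y1,x0:x1]=m[y0:y1,x0:x1]
    n,l,st,c=cv2.connectedComponentsWithStats(k)
    return l==1+np.argmax(st[1:,4])
E
python3 - <<'E'
from h import *
for n,rois in dict(top=dict(orange=(290,110,370,210),blue=(220,165,305,260),green=(295,190,410,300)),scene=dict(orange=(320,130,390,220),blue=(230,135,300,220),green=(255,215,375,300))).items():
    z=np.load(f"{n}0.npz");im,d=z["im"],z["d"];W=world(n,d);M=masks(im)
    for c,r in rois.items():
        k=biggest(M[c],*r);P=W[k&(d>0)]
        print(n,c,k.sum(),"zpct",np.percentile(P[:,2],[2,10,50,90,98]).round(4))
        if c!='green':
            for a,b,nm in ((.044,.062,'plate'),(.078,.1,'pulltop')):
                q=P[(P[:,2]>a)&(P[:,2]<b)]
                if len(q)>4:
                    rc=cv2.minAreaRect((q[:,:2]*1000).astype(np.float32));print("  ",nm,len(q),q.mean(0).round(4),rc, 'z',np.median(q[:,2]))
        zz={'green':.004}.get(c,.052)
        cn,_=cv2.findContours(k.astype(np.uint8),0,2);cn=max(cn,key=cv2.contourArea)[:,0].astype(float)
        w=ray(n,cn,zz);print("  ray rect",cv2.minAreaRect((w[:,:2]*1000).astype(np.float32)))
    big=cv2.resize(im[100:310,210:420],None,fx=2.8,fy=2.8,interpolation=2) if n=='top' else cv2.resize(im[120:310,220:400],None,fx=3,fy=3,interpolation=2)
    cv2.imwrite(f"pics/{n}0z.png",big)
E
```

```text
top orange 1705 zpct [0.0487 0.05   0.0521 0.0548 0.0886]
   plate 1569 [0.5862 0.314  0.0519] ((587.97119140625, 314.0673522949219), (131.38693237304688, 69.2110366821289), 20.661563873291016) z 0.051864141766211624
   pulltop 121 [0.5537 0.3022 0.0873] ((554.1693725585938, 302.5357360839844), (14.790121078491211, 35.63521957397461), 21.208301544189453) z 0.08739969091088248
  ray rect ((587.625244140625, 313.94342041015625), (130.7965545654297, 69.30643463134766), 20.481626510620117)
top blue 1817 zpct [0.0488 0.05   0.052  0.0548 0.0882]
   plate 1668 [0.4662 0.4545 0.0519] ((468.11737060546875, 454.95721435546875), (131.704345703125, 69.39646911621094), 27.73378562927246) z 0.05189908755200589
   pulltop 131 [0.4361 0.4385 0.0868] ((436.3022155761719, 438.84368896484375), (15.244977951049805, 35.75981140136719), 28.143293380737305) z 0.08713656666746651
  ray rect ((467.9643249511719, 454.92559814453125), (132.200439453125, 69.21939086914062), 27.802173614501953)
top green 3667 zpct [0.001  0.0022 0.0043 0.0063 0.0075]
  ray rect ((396.6707763671875, 265.38299560546875), (140.02032470703125, 169.73452758789062), 34.741554260253906)Traceback (most recent call last):
  File "<stdin>", line 5, in <module>
  File "h.py", line 19, in biggest
    return l==1+np.argmax(st[1:,4])
                ~~~~~~~~~^^^^^^^^^^
    return _wrapfunc(a, 'argmax', axis=axis, out=out, **kwds)
    return bound(*args, **kwds)
ValueError: attempt to get argmax of an empty sequence
```

View pics/top0z.png

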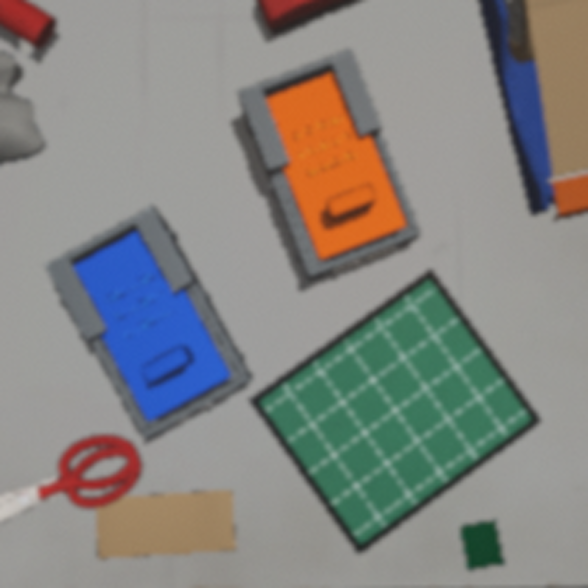

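The top view is clear. The orange lid centre is near (0.588, 0.314) with yaw about 20.6°, and the mat centre is near (0.397, 0.265). I'll cross-check with the scene camera and work out the approach.

```bash
cat >> h.py <<'E'
def rel(p,yawdir,s=None):
    """shift cm/turn deg in tool axes to TCP p, tool down, jaw axis (tool z) along world yawdir (deg, mod 180)"""
    s=s or ctrl.get_state();T=R.from_quat(s["tcp_rot"]);best=None
    for k in (0,180):
        a=np.radians(yawdir+k);z=np.array([np.cos(a),np.sin(a),0]);y=np.array([0,0,-1.]);x=np.cross(y,z)
        rv=np.degrees((T.inv()*R.from_matrix(np.c_[x,y,z])).as_rotvec())
        if best is None or np.linalg.norm(rv)<np.linalg.norm(best):best=rv
    return (T.inv().apply(np.array(p)-s["eef_pos"])*100).round(2),best.round(2)
E
python3 - <<'E'
from h import *
n='scene';z=np.load("scene0.npz");im,d=z["im"],z["d"];W=world(n,d)
h=cv2.cvtColor(im,cv2.COLOR_BGR2HSV).astype(int);H,S=h[...,0],h[...,1]
for c,m,r in (('orange',(H>3)&(H<20)&(S>150),(320,130,390,220)),('blue',(H>100)&(H<125)&(S>130),(230,135,300,220)),('green',(H>60)&(H<95)&(S>70),(255,215,375,300))):
    k=biggest(m,*r)&(d>0);P=W[k]
    for a,b in ((.044,.0575),(.08,.1),(-.01,.012)):
        q=P[(P[:,2]>a)&(P[:,2]<b)]
        if len(q)>10:print(c,a,len(q),np.median(q[:,2]).round(4),cv2.minAreaRect((q[:,:2]*1000).astype(np.float32)))
print(R.from_quat(ctrl.get_state()["tcp_rot"]).as_matrix().round(3))
print(rel([.554,.3025,.15],20.6),rel([.554,.3025,.06],20.6))
E
```

```text
orange 0.044 19 0.052 ((561.66650390625, 294.2073669433594), (20.507654190063477, 50.61518478393555), 80.34209442138672)
blue 0.044 1121 0.0518 ((464.2025146484375, 456.4706115722656), (134.82977294921875, 73.51806640625), 28.975229263305664)
blue 0.08 113 0.0868 ((434.8200988769531, 437.509521484375), (16.62880516052246, 35.58366775512695), 29.683549880981445)
green -0.01 186 0.0038 ((367.0826416015625, 229.294921875), (27.39116668701172, 24.5006046295166), 37.67133712768555)
[[ 0.943 -0.001  0.333]
 [-0.333 -0.002  0.943]
 [-0.    -1.    -0.002]]
(array([ 42.17,   8.04, -20.44]), array([1.200e-01, 4.993e+01, 3.000e-02])) (array([ 42.17,  17.04, -20.42]), array([1.200e-01, 4.993e+01, 3.000e-02]))
```

>>> play_rows([
  {"tx":42.2,"ty":5,"tz":-20.4,"ax":0.1,"ay":49.9,"az":0,"claw":5},
  {"tx":42.2,"ty":5,"tz":-20.4,"ax":0.1,"ay":49.9,"az":0,"claw":5},
  {"tx":42.2,"ty":5,"tz":-20.4,"ax":0.1,"ay":49.9,"az":0,"claw":5},
  {"tx":42.2,"ty":5,"tz":-20.4,"ax":0.1,"ay":49.9,"az":0,"claw":5},
  {"tx":42.2,"ty":5,"tz":-20.4,"ax":0.1,"ay":49.9,"az":0,"claw":5},
  {"tx":42.2,"ty":5,"tz":-20.4,"ax":0.1,"ay":49.9,"az":0,"claw":5},
  {"tx":42.2,"ty":5,"tz":-20.4,"ax":0.1,"ay":49.9,"az":0,"claw":5},
  {"tx":42.2,"ty":5,"tz":-20.4,"ax":0.1,"ay":49.9,"az":0,"claw":5},
  {"tx":42.2,"ty":5,"tz":-20.4,"ax":0.1,"ay":49.9,"az":0,"claw":5},
  {"tx":42.2,"ty":5,"tz":-20.4,"ax":0.1,"ay":49.9,"az":0,"claw":5},
  {"tx":42.2,"ty":5,"tz":-20.4,"ax":0.1,"ay":49.9,"az":0,"claw":5},
  {"tx":42.2,"ty":5,"tz":-20.4,"ax":0.1,"ay":49.9,"az":0,"claw":5},
])

```text
time: 1.1
eef_pos: [0.5577, 0.299, 0.18]
tcp_rot: [0.581, -0.403, 0.404, -0.581]
contact_force: [-0.9, 0.9, 0.1]
opening: 0.585
```

>>> play_rows([
  {"claw":5},
  {"claw":5},
])

```text
invalid input at $.steps[0]: expected keys claw, tx, ty, tz, ax, ay, az
```

```bash
python3 - <<'E'
from h import *
s=ctrl.get_state();im,d=cams.read_camera("wrist");cv2.imwrite("pics/w1.png",im);np.savez("w1.npz",im=im,d=d,**s)
print(s["eef_pos"],s["opening"],s["time"],rel([.554,.3025,.12],20.6))
print(R.from_quat(s["tcp_rot"]).as_matrix().round(3))
m=cams.camera_model("wrist");K=m["intrinsics"];T=m["tool_from_camera"]
v,u=np.mgrid[0:400,0:640];P=np.stack([(u-K[0,2])/K[0,0]*d,(v-K[1,2])/K[1,1]*d,d],-1)@T[:3,:3].T+T[:3,3]
W=R.from_quat(s["tcp_rot"]).apply(P.reshape(-1,3)).reshape(P.shape)+s["eef_pos"]
h=cv2.cvtColor(im,cv2.COLOR_BGR2HSV).astype(int);k=(h[...,0]>3)&(h[...,0]<20)&(h[...,1]>150)&(d>0)
near=np.linalg.norm(W[...,:2]-[.588,.314],axis=-1)<.09
for a,b in ((.044,.06),(.08,.1)):
    q=W[k&near&(W[...,2]>a)&(W[...,2]<b)]
    if len(q)>9:print(len(q),np.median(q[:,2]),cv2.minAreaRect((q[:,:2]*1000).astype(np.float32)))
E
```

```text
[0.55769731 0.29898694 0.1800196 ] 0.5846835560007184 1.1 (array([-0.47,  5.99, -0.24]), array([-0.02, -0.28,  0.06]))
[[ 0.348  0.001  0.937]
 [-0.937 -0.001  0.348]
 [ 0.001 -1.     0.001]]
8173 0.051538155155193444 ((589.2740478515625, 314.2071533203125), (133.48825073242188, 73.18272399902344), 20.36855125427246)
692 0.087120288895922 ((553.3806762695312, 302.9931640625), (14.817445755004883, 35.0650634765625), 20.65760040283203)
```

View pics/w1.png

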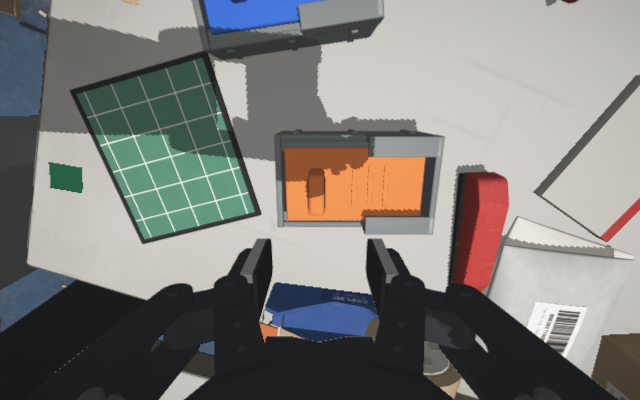

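The wrist view shows the pull at about (316,190) on the orange plate, with the jaw axis parallel to the lid's long axis. It measures the pull at (0.5534, 0.303), which agrees with the top view.

```bash
python3 - <<'E'
from h import *
s=ctrl.get_state();print(s["eef_pos"],np.abs(s["dq"]).max(),rel([.5536,.3027,.12],20.6),rel([.5536,.3027,.06],20.6))
E
```

```text
[0.55783394 0.29892684 0.17990601] 0.06692751622164045 (array([-0.51,  5.99, -0.27]), array([-0.02, -0.28,  0.06])) (array([-0.51, 11.99, -0.27]), array([-0.02, -0.28,  0.06]))
```

>>> play_rows([
  {"tx":-0.5,"ty":3,"tz":-0.3,"ax":0,"ay":-0.3,"az":0,"claw":4},
  {"tx":-0.5,"ty":6,"tz":-0.3,"ax":0,"ay":-0.3,"az":0,"claw":4},
  {"tx":-0.5,"ty":8,"tz":-0.3,"ax":0,"ay":-0.3,"az":0,"claw":4},
  {"tx":-0.5,"ty":8,"tz":-0.3,"ax":0,"ay":-0.3,"az":0,"claw":4},
  {"tx":-0.5,"ty":8,"tz":-0.3,"ax":0,"ay":-0.3,"az":0,"claw":4},
])

```text
time: 1.57
eef_pos: [0.5487, 0.3074, 0.0998]
tcp_rot: [0.583, -0.401, 0.4, -0.582]
contact_force: [-0.7, 0.6, 0.2]
opening: 0.469
```

```bash
python3 - <<'E'
from h import *
s=ctrl.get_state();print(s["eef_pos"],s["opening"],np.abs(s["dq"]).max(),rel([.5536,.3027,.06],20.6))
E
```

```text
[0.54870435 0.30741389 0.09980517] 0.4692637823680237 0.05432688159048638 (array([0.62, 3.98, 0.3 ]), array([ 0.13,  0.37, -0.06]))
```

>>> play_rows([
  {"tx":0.6,"ty":0,"tz":0.3,"ax":0,"ay":0.3,"az":0,"claw":4},
  {"tx":0.6,"ty":0,"tz":0.3,"ax":0,"ay":0.3,"az":0,"claw":4},
  {"tx":0.6,"ty":1.5,"tz":0.3,"ax":0,"ay":0.3,"az":0,"claw":4},
  {"tx":0.6,"ty":3,"tz":0.3,"ax":0,"ay":0.3,"az":0,"claw":4},
  {"tx":0.6,"ty":3.9,"tz":0.3,"ax":0,"ay":0.3,"az":0,"claw":4},
  {"tx":0.6,"ty":3.9,"tz":0.3,"ax":0,"ay":0.3,"az":0,"claw":4},
  {"tx":0.6,"ty":3.9,"tz":0.3,"ax":0,"ay":0.3,"az":0,"claw":4},
  {"tx":0.6,"ty":3.9,"tz":0.3,"ax":0,"ay":0.3,"az":0,"claw":4},
])

```text
time: 2.23
eef_pos: [0.5562, 0.3029, 0.0637]
tcp_rot: [-0.58, 0.402, -0.403, 0.583]
contact_force: [0.0, -0.7, 0.6]
opening: 0.468
```

```bash
python3 - <<'E'
from h import *
s=ctrl.get_state();print(s["eef_pos"],s["contact_force"],s["opening"],np.abs(s["dq"]).max(),rel([.5536,.3027,.06],20.6))
im,d=cams.read_camera("wrist");cv2.imwrite("pics/w2.png",im)
E
```

```text
[0.55622696 0.30294874 0.06369078] [ 0.01210107 -0.74336001  0.56081059] 0.4676637875571392 0.005338760917327202 (array([-0.07,  0.37, -0.26]), array([-0.21,  0.03, -0.04]))
```

View pics/w2.png

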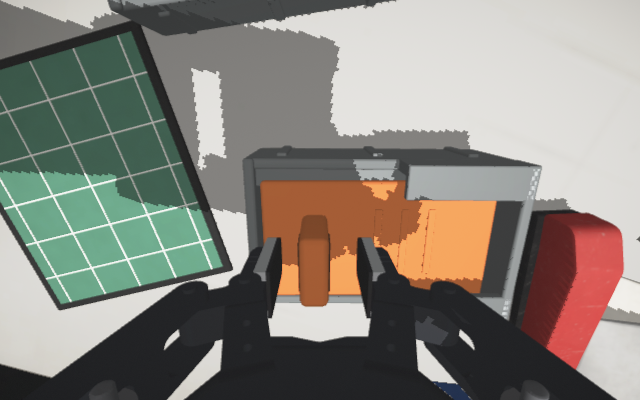

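The wrist view shows the pull at about (314,260), between the fingers and about 3 mm nearer the left one. I'll nudge the gripper over and close it.

>>> play_rows([
  {"tx":0,"ty":0.2,"tz":-0.3,"ax":-0.2,"ay":0,"az":0,"claw":4},
  {"tx":0,"ty":0.2,"tz":-0.3,"ax":-0.2,"ay":0,"az":0,"claw":4},
  {"tx":0,"ty":0.2,"tz":-0.3,"ax":-0.2,"ay":0,"az":0,"claw":4},
  {"tx":0,"ty":0.2,"tz":-0.3,"ax":-0.2,"ay":0,"az":0,"claw":1},
  {"tx":0,"ty":0.2,"tz":-0.3,"ax":-0.2,"ay":0,"az":0,"claw":0.5},
  {"tx":0,"ty":0.2,"tz":-0.3,"ax":-0.2,"ay":0,"az":0,"claw":0.5},
  {"tx":0,"ty":0.2,"tz":-0.3,"ax":-0.2,"ay":0,"az":0,"claw":0.5},
  {"tx":0,"ty":0.2,"tz":-0.3,"ax":-0.2,"ay":0,"az":0,"claw":0.5},
  {"tx":0,"ty":0.2,"tz":-0.3,"ax":-0.2,"ay":0,"az":0,"claw":0.5},
  {"tx":0,"ty":0.2,"tz":-0.3,"ax":-0.2,"ay":0,"az":0,"claw":0.5},
], grip_force=50)

```text
time: 3.12
eef_pos: [0.5528, 0.3017, 0.0606]
tcp_rot: [0.582, -0.403, 0.402, -0.581]
contact_force: [0.3, 0.4, 1.4]
opening: 0.151
```

```bash
python3 - <<'E'
from h import *
s=ctrl.get_state();print(s["eef_pos"],s["contact_force"],s["opening"],np.abs(s["dq"]).max());print(R.from_quat(s["tcp_rot"]).as_matrix().round(3))
im,d=cams.read_camera("wrist");cv2.imwrite("pics/w3.png",im)
E
```

```text
[0.55278819 0.30170485 0.06061919] [0.34082733 0.39489567 1.38737163] 0.15099673352165036 0.001834024517102866
[[ 0.352 -0.001  0.936]
 [-0.936  0.     0.352]
 [-0.001 -1.    -0.001]]
```

View pics/w3.png

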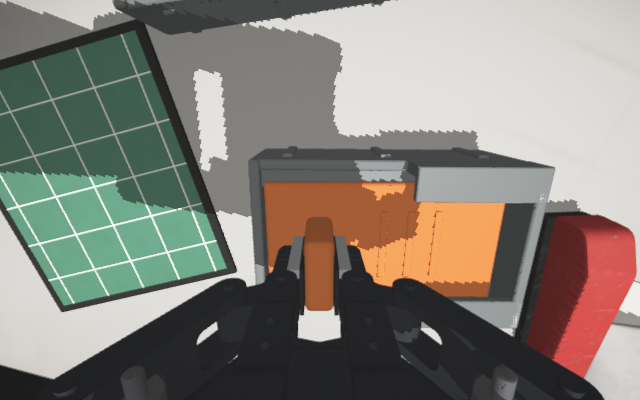

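The fingers are closed on the pull at (319,265), with an opening of about 13–14 mm. I'll lift 8 mm level.

>>> play_rows([
  {"tx":0,"ty":-0.3,"tz":0,"ax":0,"ay":0,"az":0,"claw":0.5},
  {"tx":0,"ty":-0.6,"tz":0,"ax":0,"ay":0,"az":0,"claw":0.5},
  {"tx":0,"ty":-0.8,"tz":0,"ax":0,"ay":0,"az":0,"claw":0.5},
  {"tx":0,"ty":-0.8,"tz":0,"ax":0,"ay":0,"az":0,"claw":0.5},
  {"tx":0,"ty":-0.8,"tz":0,"ax":0,"ay":0,"az":0,"claw":0.5},
  {"tx":0,"ty":-0.8,"tz":0,"ax":0,"ay":0,"az":0,"claw":0.5},
])

```text
time: 3.67
eef_pos: [0.5524, 0.3015, 0.0681]
tcp_rot: [0.582, -0.403, 0.402, -0.581]
contact_force: [-0.7, -0.8, -1.6]
opening: 0.156
```

```bash
cat >> h.py <<'E'
def lid(name):
    s=ctrl.get_state();im,d=cams.read_camera("wrist");cv2.imwrite(f"pics/{name}.png",im)
    m=cams.camera_model("wrist");K=m["intrinsics"];T=m["tool_from_camera"]
    v,u=np.mgrid[0:400,0:640];P=np.stack([(u-K[0,2])/K[0,0]*d,(v-K[1,2])/K[1,1]*d,d],-1)@T[:3,:3].T+T[:3,3]
    W=R.from_quat(s["tcp_rot"]).apply(P.reshape(-1,3)).reshape(P.shape)+s["eef_pos"]
    h=cv2.cvtColor(im,cv2.COLOR_BGR2HSV).astype(int);k=(h[...,0]>3)&(h[...,0]<20)&(h[...,1]>150)&(d>0)
    t=P; k&=(np.abs(t[...,0])<.05)&(t[...,2]>-.035)&(t[...,2]<.12)
    print("eef",s["eef_pos"].round(4),"F",s["contact_force"].round(1),"open",s["opening"].round(3),"dq",np.abs(s["dq"]).max().round(4),"t",s["time"])
    q=t[k&(t[...,2]>.012)]   # plate beyond pull
    A=np.c_[q[:,0],q[:,2],np.ones(len(q))];c=np.linalg.lstsq(A,q[:,1],rcond=None)[0]
    r=A@c-q[:,1];g=np.abs(r)<.004;c=np.linalg.lstsq(A[g],q[g,1],rcond=None)[0]
    print("plate pts",g.sum(),"slopes x,z (deg)",np.degrees(c[:2]).round(2),"height under pull z",(s["eef_pos"][2]-c[2]).round(4),"far z extent",q[:,2].max().round(4),'at centre z',(s["eef_pos"][2]-c[2]-c[1]*.036).round(4))
    return s
E
python3 -c "
from h import *
lid('w4')"
```

```text
Traceback (most recent call last):
  File "h.py", line 35, in lid
    print("eef",s["eef_pos"].round(4),"F",s["contact_force"].round(1),"open",s["opening"].round(3),"dq",np.abs(s["dq"]).max().round(4),"t",s["time"])
                                                                             ^^^^^^^^^^^^^^^^^^
AttributeError: 'float' object has no attribute 'round'
```

View pics/w4.png

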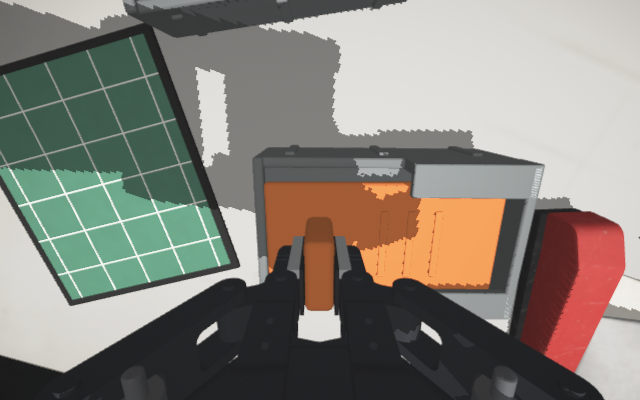

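The pull is at (319,265) and its place relative to the fingers hasn't changed, so the lid rose with the gripper.

```bash
sed -i 's/s\["opening"\].round(3)/round(s["opening"],3)/' h.py; python3 -c "
from h import *
lid('w5')"
```

```text
eef [0.5523 0.3015 0.0681] F [-0.1 -0.1 -0.4] open 0.154 dq 0.0023 t 3.7167
plate pts 13615 slopes x,z (deg) [-0.12  0.01] height under pull z 0.0591 far z extent 0.1072 at centre z 0.059
```

The lid is level and raised 7.5 mm: top at 59 mm against the roof at 62 mm, underside about 2 mm clear of the lip. I'll slide it out.

>>> play_rows([
  {"tx":0,"ty":0,"tz":-0.5,"ax":0,"ay":0,"az":0,"claw":0.5},
  {"tx":0,"ty":0,"tz":-1,"ax":0,"ay":0,"az":0,"claw":0.5},
  {"tx":0,"ty":0,"tz":-1.5,"ax":0,"ay":0,"az":0,"claw":0.5},
  {"tx":0,"ty":0,"tz":-2,"ax":0,"ay":0,"az":0,"claw":0.5},
  {"tx":0,"ty":0,"tz":-2.5,"ax":0,"ay":0,"az":0,"claw":0.5},
  {"tx":0,"ty":0,"tz":-3,"ax":0,"ay":0,"az":0,"claw":0.5},
  {"tx":0,"ty":0,"tz":-3.5,"ax":0,"ay":0,"az":0,"claw":0.5},
  {"tx":0,"ty":0,"tz":-3.5,"ax":0,"ay":0,"az":0,"claw":0.5},
  {"tx":0,"ty":0,"tz":-3.5,"ax":0,"ay":0,"az":0,"claw":0.5},
  {"tx":0,"ty":0,"tz":-3.5,"ax":0,"ay":0,"az":0,"claw":0.5},
])

```text
time: 4.6
eef_pos: [0.52, 0.2893, 0.0686]
tcp_rot: [0.582, -0.403, 0.402, -0.581]
contact_force: [0.6, 0.7, -0.6]
opening: 0.153
```

```bash
python3 -c "
from h import *
lid('w6')"
```

```text
eef [0.52   0.2893 0.0686] F [ 0.6  0.7 -0.6] open 0.153 dq 0.0093 t 4.6
plate pts 14881 slopes x,z (deg) [-0.19  0.03] height under pull z 0.0596 far z extent 0.1129 at centre z 0.0596
```

View pics/w6.png

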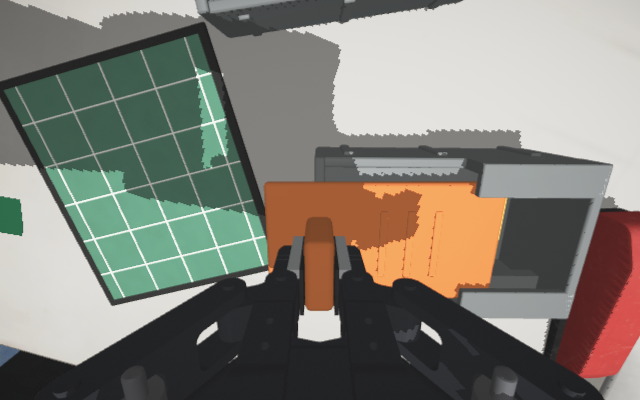

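The lid's near edge at (265,225) is now past the box's end wall at x≈318, and its far end is still under the roofs. I'll keep going past 65 mm, to about 95 mm in total, and then rise.

>>> play_rows([
  {"tx":0,"ty":0,"tz":-1,"ax":0,"ay":0,"az":0,"claw":0.5},
  {"tx":0,"ty":0,"tz":-2,"ax":0,"ay":0,"az":0,"claw":0.5},
  {"tx":0,"ty":0,"tz":-3,"ax":0,"ay":0,"az":0,"claw":0.5},
  {"tx":0,"ty":0,"tz":-4,"ax":0,"ay":0,"az":0,"claw":0.5},
  {"tx":0,"ty":0,"tz":-5,"ax":0,"ay":0,"az":0,"claw":0.5},
  {"tx":0,"ty":0,"tz":-5.5,"ax":0,"ay":0,"az":0,"claw":0.5},
  {"tx":0,"ty":0,"tz":-6,"ax":0,"ay":0,"az":0,"claw":0.5},
  {"tx":0,"ty":-1,"tz":-6,"ax":0,"ay":0,"az":0,"claw":0.5},
  {"tx":0,"ty":-2.5,"tz":-6,"ax":0,"ay":0,"az":0,"claw":0.5},
  {"tx":0,"ty":-4,"tz":-6,"ax":0,"ay":0,"az":0,"claw":0.5},
  {"tx":0,"ty":-4,"tz":-6,"ax":0,"ay":0,"az":0,"claw":0.5},
  {"tx":0,"ty":-4,"tz":-6,"ax":0,"ay":0,"az":0,"claw":0.5},
])

```text
time: 5.65
eef_pos: [0.465, 0.2685, 0.1102]
tcp_rot: [-0.581, 0.402, -0.403, 0.582]
contact_force: [-0.3, 0.4, -1.1]
opening: 0.156
```

```bash
python3 - <<'E'
from h import *
lid('w7')
im,d=cams.read_camera("top");cv2.imwrite("pics/top7.png",im[60:330,150:450].repeat(2,0).repeat(2,1))
W=world("top",d);m=masks(im)["orange"];k=biggest(m,280,120,400,320)&(d>0)
q=W[k];z0=np.median(q[:,2]);q=q[np.abs(q[:,2]-z0)<.01];print(z0,cv2.minAreaRect((q[:,:2]*1000).astype(np.float32)))
E
```

```text
eef [0.465  0.2685 0.1102] F [-0.3  0.4 -1.1] open 0.156 dq 0.033 t 5.65
plate pts 15665 slopes x,z (deg) [-0.28  0.07] height under pull z 0.1013 far z extent 0.1023 at centre z 0.1012
0.1002263534929769 ((537.7801513671875, 296.274658203125), (45.567955017089844, 69.60311126708984), 20.65253257751465)
```

View pics/w7.png

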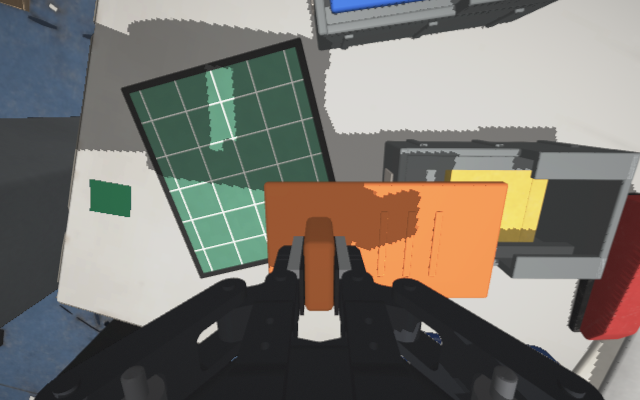

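View pics/top7.png

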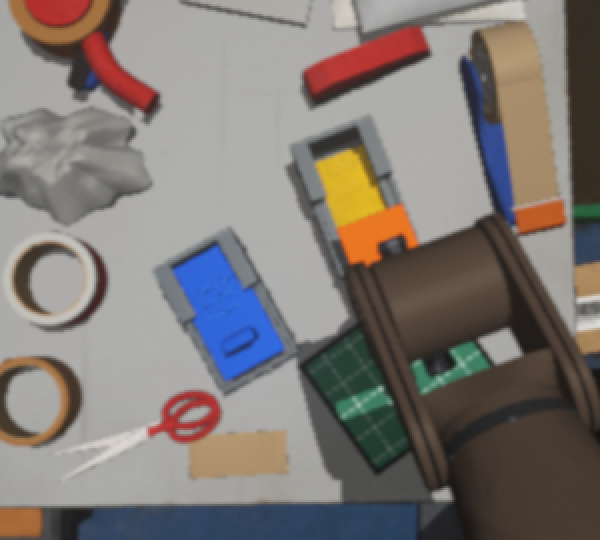

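The lid is free, level and held, and the top view shows the yellow contents in the open box at (350,190). Next I'll move over the mat.

```bash
python3 - <<'E'
from h import *
print(rel([.3695,.2575,.08],20.6))
E
```

```text
(array([-2.32,  2.83, -9.16]), array([ 0.15,  0.03, -0.04]))
```

>>> play_rows([
  {"tx":-0.6,"ty":0,"tz":-2.3,"ax":0.1,"ay":0,"az":0,"claw":0.5},
  {"tx":-1.2,"ty":0,"tz":-4.6,"ax":0.1,"ay":0,"az":0,"claw":0.5},
  {"tx":-1.8,"ty":1,"tz":-7,"ax":0.1,"ay":0,"az":0,"claw":0.5},
  {"tx":-2.3,"ty":2,"tz":-9.2,"ax":0.1,"ay":0,"az":0,"claw":0.5},
  {"tx":-2.3,"ty":4,"tz":-9.2,"ax":0.1,"ay":0,"az":0,"claw":0.5},
  {"tx":-2.3,"ty":6,"tz":-9.2,"ax":0.1,"ay":0,"az":0,"claw":0.5},
  {"tx":-2.3,"ty":6,"tz":-9.2,"ax":0.1,"ay":0,"az":0,"claw":0.5},
  {"tx":-2.3,"ty":6,"tz":-9.2,"ax":0.1,"ay":0,"az":0,"claw":0.5},
  {"tx":-2.3,"ty":6,"tz":-9.2,"ax":0.1,"ay":0,"az":0,"claw":0.5},
])

```text
time: 6.5
eef_pos: [0.3699, 0.2573, 0.0491]
tcp_rot: [-0.581, 0.403, -0.402, 0.582]
contact_force: [0.6, -0.1, -1.3]
opening: 0.159
```

```bash
python3 - <<'E'
from h import *
s=lid('w8');print(s['qpos'].round(2),rel([.3695,.2575,.0195],20.6))
E
```

```text
eef [0.3699 0.2573 0.0491] F [ 0.6 -0.1 -1.3] open 0.159 dq 0.0176 t 6.5
plate pts 15591 slopes x,z (deg) [-0.2   0.06] height under pull z 0.0401 far z extent 0.1016 at centre z 0.0401
[0.38 0.03 2.24 0.   0.87 0.02] (array([-0.02,  3.01, -0.08]), array([-0.07,  0.02, -0.04]))
```

View pics/w8.png

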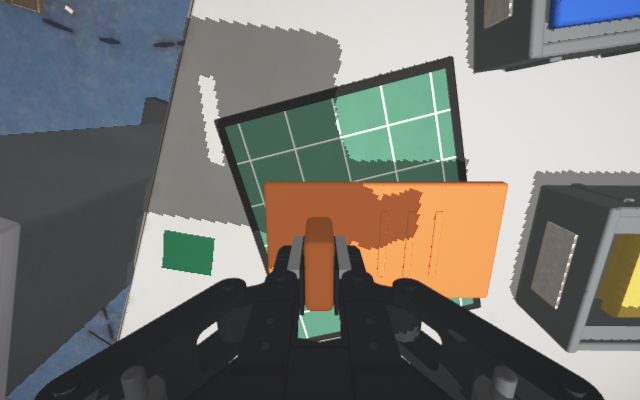

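The lid is level over the mat, with its plate spanning (265–507, 182–297) inside or near the mat outline. I'll lower it gently.

>>> play_rows([
  {"tx":0,"ty":0.8,"tz":0,"ax":0,"ay":0,"az":0,"claw":0.5},
  {"tx":0,"ty":1.6,"tz":0,"ax":0,"ay":0,"az":0,"claw":0.5},
  {"tx":0,"ty":2.3,"tz":0,"ax":0,"ay":0,"az":0,"claw":0.5},
  {"tx":0,"ty":2.7,"tz":0,"ax":0,"ay":0,"az":0,"claw":0.5},
  {"tx":0,"ty":2.9,"tz":0,"ax":0,"ay":0,"az":0,"claw":0.5},
  {"tx":0,"ty":3,"tz":0,"ax":0,"ay":0,"az":0,"claw":0.5},
  {"tx":0,"ty":3,"tz":0,"ax":0,"ay":0,"az":0,"claw":0.5},
  {"tx":0,"ty":3,"tz":0,"ax":0,"ay":0,"az":0,"claw":0.5},
])

```text
time: 7.22
eef_pos: [0.3696, 0.2574, 0.0188]
tcp_rot: [-0.581, 0.403, -0.402, 0.582]
contact_force: [0.6, -0.3, -0.2]
opening: 0.155
```

```bash
python3 - <<'E'
from h import *
s=lid('w9')
E
```

```text
eef [0.3696 0.2574 0.0188] F [ 0.6 -0.3 -0.2] open 0.155 dq 0.0021 t 7.2167
plate pts 15601 slopes x,z (deg) [-0.18  0.03] height under pull z 0.0098 far z extent 0.106 at centre z 0.0098
```

The plate's top is at 9.8 mm, which is mat plus plate thickness. I'll release and back off straight up.

>>> play_rows([
  {"tx":0,"ty":0,"tz":0,"ax":0,"ay":0,"az":0,"claw":3.5},
  {"tx":0,"ty":0,"tz":0,"ax":0,"ay":0,"az":0,"claw":3.5},
  {"tx":0,"ty":0,"tz":0,"ax":0,"ay":0,"az":0,"claw":3.5},
  {"tx":0,"ty":0,"tz":0,"ax":0,"ay":0,"az":0,"claw":3.5},
  {"tx":0,"ty":0,"tz":0,"ax":0,"ay":0,"az":0,"claw":3.5},
  {"tx":0,"ty":-1,"tz":0,"ax":0,"ay":0,"az":0,"claw":3.5},
  {"tx":0,"ty":-3,"tz":0,"ax":0,"ay":0,"az":0,"claw":3.5},
  {"tx":0,"ty":-6,"tz":0,"ax":0,"ay":0,"az":0,"claw":3.5},
  {"tx":0,"ty":-9,"tz":0,"ax":0,"ay":0,"az":0,"claw":3.5},
  {"tx":0,"ty":-13,"tz":0,"ax":0,"ay":0,"az":0,"claw":3.5},
  {"tx":0,"ty":-16,"tz":0,"ax":0,"ay":0,"az":0,"claw":3.5},
  {"tx":0,"ty":-16,"tz":0,"ax":0,"ay":0,"az":0,"claw":3.5},
])

```text
time: 8.27
eef_pos: [0.3735, 0.2589, 0.1873]
tcp_rot: [-0.577, 0.4, -0.405, 0.586]
contact_force: [-0.7, -0.6, 0.7]
opening: 0.409
```

```bash
python3 - <<'E'
from h import *
s=lid('w10')
im,d=cams.read_camera("top");cv2.imwrite("pics/top10.png",im[60:330,150:450].repeat(2,0).repeat(2,1))
W=world("top",d);k=biggest(masks(im)["blue"],220,165,305,260)&(d>0);q=W[k];q=q[(q[:,2]<.062)];print("blue",cv2.minAreaRect((q[:,:2]*1000).astype(np.float32)))
im,d=cams.read_camera("wrist");m=cams.camera_model("wrist");K=m["intrinsics"];T=m["tool_from_camera"];s=ctrl.get_state()
v,u=np.mgrid[0:400,0:640];P=np.stack([(u-K[0,2])/K[0,0]*d,(v-K[1,2])/K[1,1]*d,d],-1)@T[:3,:3].T+T[:3,3]
W=R.from_quat(s["tcp_rot"]).apply(P.reshape(-1,3)).reshape(P.shape)+s["eef_pos"]
h=cv2.cvtColor(im,cv2.COLOR_BGR2HSV).astype(int);k=(h[...,0]>3)&(h[...,0]<20)&(h[...,1]>150)&(d>0)&(np.linalg.norm(W[...,:2]-[.405,.27],axis=-1)<.09)
q=W[k&(W[...,2]<.02)&(W[...,2]>.0)];print("orange",np.median(q[:,2]),cv2.minAreaRect((q[:,:2]*1000).astype(np.float32)))
E
```

```text
eef [0.3735 0.2589 0.1873] F [-0.7 -0.6  0.7] open 0.409 dq 0.074 t 8.2667
plate pts 4451 slopes x,z (deg) [-0.06  0.9 ] height under pull z 0.0096 far z extent 0.0964 at centre z 0.009
blue ((468.2374267578125, 455.40814208984375), (132.07687377929688, 68.67682647705078), 27.979738235473633)
orange 0.007375997844344534 ((402.32110595703125, 270.0086364746094), (132.72152709960938, 70.8569107055664), 20.603435516357422)
```

View pics/w10.png

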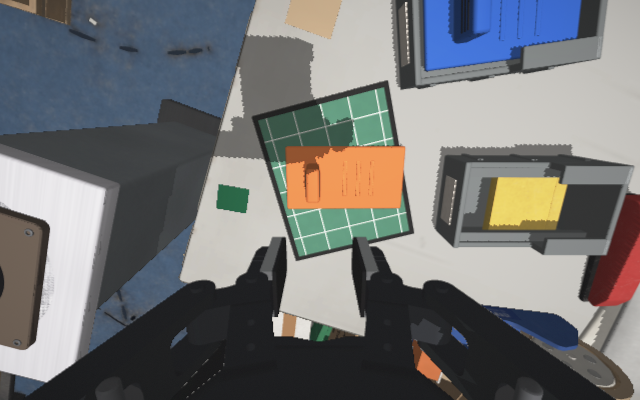

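View pics/top10.png

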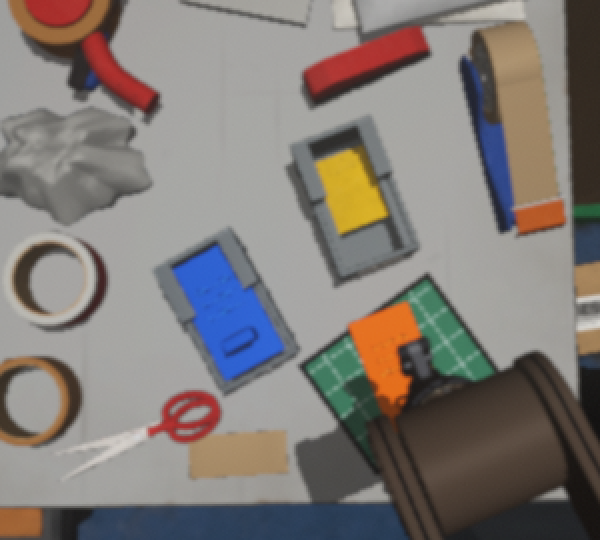

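The wrist view shows the lid flat with its pull up, centred on the mat at about (345,178). The gripper is clear and the blue lid hasn't moved. I'm handing it in.

```bash
python3 -c "
from plant import ctrl
print(ctrl.sign_off())"
```

```text
the job is handed in; nothing more can be done
None
```

The orange lid is off its box and lying flat, pull up, near the middle of the green mat. I handed the job in at about 8.3 s, and no verdict was reported. I gripped the lid by its pull, raised it about 7.5 mm level, slid it about 95 mm out of the grooves and set it down on the mat.

- **Passing the lip:** partway through the slide, after about 35 mm, the wrist view showed the pull end past the end wall with the far end still under the groove roofs. The lid was level, its plate top at about 59.5 mm.
- **Orange lid at the end:** its centre is about 7 mm from the mat's centre. Before release its plate top read 9.8 mm and it was level within 0.2°. After release, the same fit read about 9 mm and 0.9°, and a rougher median read 7.4 mm. I took both while the arm was still settling, and both are within the limits.
- **Blue lid:** it measures within about 0.5 mm of where it started.
- **Robot:** the gripper is about 0.19 m up and clear of everything. Every force reading I took was under 2 N.
- **Disagreements:** my colour masks failed on the orange lid and the mat in the scene camera, so only the blue lid was cross-checked from that view, agreeing to about 4 mm. The arm was still settling about 5 mm off at two early readings, and I corrected this before gripping.

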